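# Fit the keyed lap spindle into the gear unit of the polishing lap

### The arm

A 6-joint arm with a two-finger parallel gripper is mounted at the origin on the work surface. World frame = base frame: x ahead of the robot, y to its left, z up, the work surface at z = 0. Lengths are in m, angles in degrees, forces in N, time in s.
With the tool pointing down it reaches from about 0.375 to 0.975 m from the base axis. Payload 3.8 kg.
Tool frame: the origin (TCP) lies between the finger pads; the fingertips stand 19 mm ahead of it and the grasp point (between the pads) is the TCP; z points along the fingers, y is the line along which they close (so a half turn about z gives the same grasp; the last joint's range is limited). The gripper opens to 88 mm and grips with 3 to 60 N. Pads are 18 mm wide; open, the fingers measure 123 mm over their backs; the gripper's body (75 mm by 187 mm) begins 45 mm behind the grasp point.
Start: joints at [73.115, 15.12, 91.902, -0, 72.978, -2.114], TCP at [0.172, 0.653, 0.258] pointing down, gripper open.
Joint ranges: [-150.88, 150.88], [-54.13, 125.18], [17.81, 147.31], [-75.09, 255.09], [0, 152.58], [-146.25, 146.25]. Speed limits (degrees/s): [147.25, 147.25, 180, 180, 180, 180].

### API

Orientations are given as a 3x3 rotation matrix whose columns are the frame's x, y, z axes.
In Python, from rig import env, grab_frame gives the robot as it stands.
- The arm moves only by the shell command python3 -m creep 'ROWS' [OPENING] [FORCE]. ROWS is a JSON object of lists of equal length, an entry for each row: "translation": the shift along the tool's x, y, z in cm, a list of three; "twist": the turn about the tool's z in rad. A call has 1 to 12 rows; each row shifts and turns the commanded pose from where the row before left it, along the tool's axes as they then stand; what a row does not reach is not made up. A row lasts 1/8 s, in which the tool goes at most 62.5 mm and 10.7 degrees, less where a joint would pass 70% of its speed; a pose out of reach is approached as far as the arm can. A call with a gripper value outside its range is refused whole. OPENING is the finger opening in cm, from 0 to 8.81, set as the call begins (- or left out, the last holds). The fingers move at their own pace and stop on an object; FORCE is the grip in N (left out, the last holds). Time passes only in rows, so rows that do not move let the fingers close. It gives the time, the measured TCP pose, the force, the opening and the grip force at its end, in the units of the state.
- env.sense(): the state, without advancing time (a new reading comes with each control period).
- grab_frame(name): name is "scene" or "top" or "wrist"; returns a dict with "image" (420x560x3 uint8, blue, green, red), "camera_matrix" (3x3 intrinsics, pixels), "camera_from_world" (4x4, takes a point from world to camera coordinates); the wrist camera has in their place "T_tool_cam" (4x4, takes a point from camera to tool coordinates, whose origin is the TCP and whose axes are the flange's). Camera axes: x right, y up, looking along -z (the intrinsics and any distortion apply to the point x, -y, -z); pixel columns grow to the right and rows downward; lengths in m; the calibration is good to about 2 mm. A picture is of the moment at which its call begins: read the wrist's pose just before it. There is no depth.
- env.hand_in(): hands the job in; it is judged then, once.
The state is a dict: "time_s": time; "joint_positions": joint angles; "qd": joint speeds; "tau": joint torques, N m; "position": TCP position; "orientation": TCP orientation; "force": force on the tool from outside, world axes, zero at the start; "moment": the same for the moment, N m; "gripper_width": finger opening in m; "grasp_force": force on a finger pad.
Only numpy, scipy, OpenCV 4.12 (cv2) and the standard library are available. Lean on these libraries where they do the work, as an engineer would, in place of code of your own. Each camera call takes 0.05 s, during which the arm holds its last target. There are 200 camera calls.

### The job

Take the keyed spindle with the square boss out of the wooden spindle block, leaving the tapered one in its hole, and push its shaft into the hollow shaft of the gear unit, turning it until the key slips into the keyway, without ever ramming it. Keep pushing against the spring pad until the flange sits fully home on the face of the hollow shaft, and finish like that: still gripping the spindle and holding it pressed home, so that a workmate can fit the retaining screw from below.

Things in the scene. Friction and masses are not known exactly. Their poses are not given: they have to be found in the camera images.
- spindle: Keyed lap spindle with a square boss, bare metal, about 0.32 kg (varies by a tenth), loose in one of the block's two holes. Origin on its axis at the underside of the flange (the shoulder); z up along the axis; x towards the key. Flange 64 mm across, z 0 to 8 mm, with a small raised rib (12 x 4 x 2 mm) on top at the rim, right over the key.
- spindle_flats (a point): Grip point on the spindle's axis, 30 mm above the shoulder, on the square boss: 26 by 26 mm, its four flat faces towards the spindle's +x, -x, +y and -y, from 8 to 48 mm above the shoulder. Grip across either pair of faces from above, fingertips just clear of the flange.
- spindle_tip (a point): Centre of the lower end of the spindle's shaft, 48 mm below the shoulder. Shaft 24 mm in diameter, the last 5 mm tapering to 17 mm; the last 10 mm is a plain nose without key.
- spindle_key (a point): Outer lower end of the key, 17.5 mm from the axis towards the spindle's +x, 38 mm below the shoulder. The key is 8 mm wide, stands 5.5 mm out of the shaft and runs from 6 to 38 mm below the shoulder; its two ends are half-round (radius 4 mm, seen from outside), so it leads itself into the keyway.
- hub_mouth (a point): Centre of the flat upper face of the gear unit's upright hollow shaft, 124 mm above the table; z up along the bore; x is the housing's x, towards the motor (it does not show where the keyway stands). The face is a steel ring 46 mm across, 4 mm proud of the housing; the bore is 26.4 mm, greased. The shoulder sits on this face when home.
- bore_axis (a point): On the bore's axis, 20 mm below the mouth. The keyway runs the whole bore: 10.5 mm wide, out to 19.5 mm from the axis (0.08 rad of play for the key). It stands anywhere within 0.6 rad either side of the housing's +x: see it from above, or feel for it, key riding on the face under light pressure. The hollow shaft is locked by its worm gear and does not turn.
- spring_pad (a joint): Travel (m) of the spring pad in the bottom of the bore: 0 = up and free. Its top is then 41 mm below the mouth, so the shaft end meets it with the shoulder 7 mm above the face. It pushes up with 5.5 N at first and 10.5 N at 0.007, spindle home, and lifts the spindle again if nobody presses.
- drive: Gear unit with motor, fixed to the table. Origin on the bore's axis at table height, x to the motor. Grey housing x -60 to 60 mm, y -84 to 60 mm, top 120 mm high. The motor lies along +x at y -50 mm, out to x 235 mm; its black terminal box reaches 155 mm high at x 90 to 160 mm.
- rack: Wooden spindle block, fixed: 90 mm (x) by 220 mm (y), 60 mm high; origin at the centre of its underside; two through holes 42 mm in diameter at y -55 and +55 mm. The spindles hang in them with their flanges resting on the block's top.
- taper_spindle: The other spindle, in the block's other hole, to be left there: flange 54 mm across and 6 mm thick, above it a threaded taper that ends in a point 51 mm above the block. Origin on its axis at the underside of the flange.
Mind the look-alikes: they are no part of the job. There is more than one size of the rack; the one meant has the size given above. What is shaped like the spindle but orange is not meant.

How it is judged (in metres and radians):
On the way, in this order (a step that is already met when the one before it is completed fails the run):
1. the keyed spindle has been lifted right out of the wooden block, in the gripper (z of spindle_tip in the frame of rack above 0.063 m and contact force between spindle and the fingers above 1 N and contact force between spindle and rack below 0.1 N), for 0.1 s.
2. the key has slipped into the keyway: the shaft is upright in the bore, more than 16 mm deep (z of spindle_tip in the frame of hub_mouth below -0.016 m and horizontal distance between spindle and hub_mouth below 0.005 m and angle between spindle's own z axis and vertical below 0.12 rad), for 0.1 s.
At the end, for the whole second after the job is handed in: Spindle still and upright (0.05 rad) in the hollow shaft, shoulder within 2 mm of its face, axis within 3 mm of the bore's, pressed down against the spring pad by fingers bearing on it with over 3 N; the tapered spindle within 30 mm of where it stood (z of spindle in the frame of hub_mouth below 0.002 m and horizontal distance between spindle and hub_mouth below 0.003 m and angle between spindle's own z axis and vertical below 0.05 rad and linear speed of spindle below 0.02 m/s and contact force between spindle and the fingers above 3 N and distance of taper_spindle from where it was at the start of the episode below 0.03 m); the arm keeps its last pose, push and grip.
It fails at once if the tapered spindle is pulled out of its hole or knocked over (distance of taper_spindle from where it was at the start of the episode above 0.03 m or angle between taper_spindle's own z axis and vertical above 0.4 rad).
It fails at once if the spindle is rammed against the gear unit with more than 120 N (contact force between spindle and drive above 120 N).
It also fails if it takes over 64 s, if anything falls off the work surface, if the arm or the gripper's body presses on something with over 40 N, if the wrist force passes 120 N, or if a joint passes its speed limit or range.

## Working session

There is one attempt and no reset: what is moved stays moved. The work goes in short steps, Python scripts to look and compute and a shell command to move; the robot and the scene stay as the last step left them, time stands still between calls to the robot, and variables do not carry over. Pictures are saved under pics/ and viewed, at most 10 in all, crops included, and the job is handed in when it is done.

```bash
mkdir -p pics
cat > h.py <<'E'
import numpy as np, cv2
from rig import env, grab_frame
def shot(n,f):
    s=env.sense(); d=grab_frame(n); cv2.imwrite('pics/'+f+'.png',d['image'])
    if n=='wrist':
        T=np.eye(4); T[:3,:3]=np.array(s['orientation']); T[:3,3]=s['position']
        W=T@np.array(d['T_tool_cam'])
    else: W=np.linalg.inv(np.array(d['camera_from_world']))
    np.savez('pics/'+f+'.npz',K=d['camera_matrix'],W=W); return d
def load(f):
    z=np.load('pics/'+f+'.npz'); return z['K'],z['W'],cv2.imread('pics/'+f+'.png')
def ray(f,u,v,z):
    K,W,_=load(f); r=np.linalg.inv(K)@[u,v,1]; d=W[:3,:3]@[r[0],-r[1],-r[2]]; o=W[:3,3]
    return o+d*(z-o[2])/d[2]
def proj(f,P):
    K,W,_=load(f); c=np.linalg.inv(W)@np.append(P,1); p=K@[c[0],-c[1],-c[2]]; return p[:2]/p[2]
E
python3 - <<'E'
from h import *
for n in ('scene','top','wrist'):
    d=shot(n,n+'0'); print(n,[k for k in d], load(n+'0')[1][:3,3].round(3))
print(env.sense())
a=load('scene0')[2];b=load('top0')[2]
E
```

```text
scene ['image', 'camera_matrix', 'camera_from_world'] [1.019 0.053 0.595]
top ['image', 'camera_matrix', 'camera_from_world'] [0.365 0.092 0.878]
wrist ['image', 'camera_matrix', 'T_tool_cam'] [0.095 0.672 0.384]
{'time_s': 0.15, 'joint_positions': array([ 7.31161988e+01,  1.51600893e+01,  9.19626569e+01, -6.31795157e-04,
        7.29791710e+01, -2.11387074e+00]), 'qd': array([ 0.00712728, -0.0661091 , -0.29779499,  0.0507053 , -0.17254087,
       -0.03339394]), 'tau': array([ 9.47268359e-05, -5.02847993e+01, -3.57468438e+01,  7.28830579e-02,
        2.50022777e-02, -8.93851734e-05]), 'position': array([0.17193238, 0.65219462, 0.25666993]), 'orientation': array([[-9.66958128e-01,  2.54934742e-01, -5.06527437e-04],
       [ 2.54935239e-01,  9.66956626e-01, -1.70517855e-03],
       [ 5.50808085e-05, -1.77796795e-03, -9.99998418e-01]]), 'force': array([-1.04490363, -0.47496663, -0.97610106]), 'moment': array([0.03023536, 0.00904255, 0.02194435]), 'grasp_force': 0.0, 'gripper_width': 0.08808809602424031}
```

View pics/top0.png

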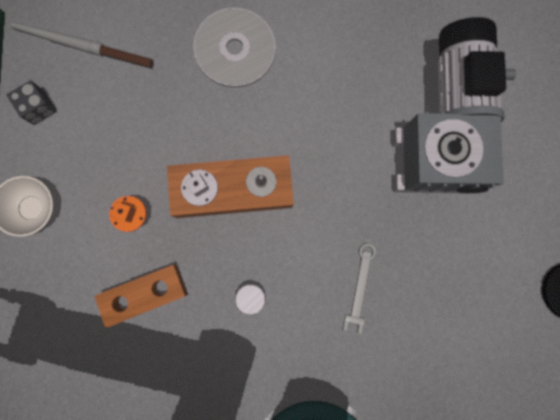

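View pics/scene0.png

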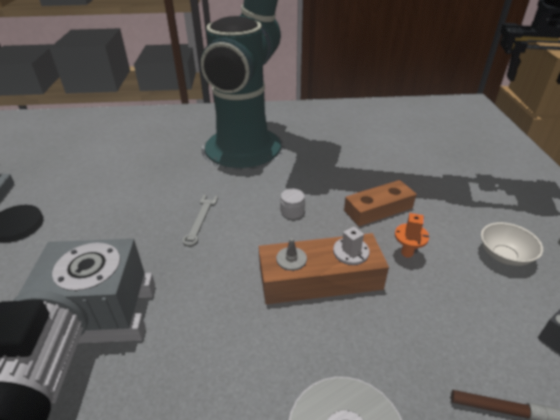

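Top view: the large wooden block is at (230,185). It holds the bare-metal boss spindle at (199,187) and the tapered one at (261,181). The look-alikes are the orange spindle at (127,213) and the smaller block at (141,295). The gear unit's bore is at (455,148) with the motor up-image, so +x of the housing points up there. Next I measure and confirm in one enlarged crop.

Run:
```python
from h import *
im=load('top0')[2]
a=cv2.resize(im[160:215,172:227],(400,400),interpolation=cv2.INTER_CUBIC)
b=cv2.resize(im[120:175,427:482],(400,400),interpolation=cv2.INTER_CUBIC)
cv2.imwrite('pics/c1.png',np.hstack([a,b]))
hsv=cv2.cvtColor(im,cv2.COLOR_BGR2HSV)
# wood blocks
m=((hsv[...,0]<20)&(hsv[...,1]>110)&(hsv[...,2]>60)).astype(np.uint8)
cs=cv2.findContours(m,0,2)[0]
for c in cs:
    if cv2.contourArea(c)>400:
        r=cv2.minAreaRect(c); B=cv2.boxPoints(r)
        P=[ray('top0',*p,0.06)[:2] for p in B]
        print(r,'sizes',[np.linalg.norm(P[i]-P[i-1]).round(3) for i in (1,2)],np.mean(P,0).round(4),np.array(P).round(3).tolist())
for nm,(x0,y0,x1,y1),z in (('spindle',(172,160,227,215),.068),('drive',(417,108,492,188),.120)):
    g=cv2.cvtColor(im,cv2.COLOR_BGR2GRAY)[y0:y1,x0:x1]; w=((hsv[y0:y1,x0:x1,1]<40)&(g>135)).astype(np.uint8)
    c=max(cv2.findContours(w,0,2)[0],key=cv2.contourArea); c=cv2.convexHull(c)
    e=cv2.fitEllipse(c); u,v=e[0][0]+x0,e[0][1]+y0
    P=ray('top0',u,v,z); Q=ray('top0',u+e[1][0]/2,v,z); print(nm,(u,v),e[1],P.round(4),'diam',2*np.linalg.norm(P-Q))
for p in ((199,187),(261,181)): print(ray('top0',*p,.066).round(4))
```

```text
((139.82757568359375, 295.5689697265625), (34.72502899169922, 88.39098358154297), 68.19859313964844) sizes [np.float64(0.15), np.float64(0.06)] [0.3017 0.3069] [[0.301, 0.388], [0.357, 0.249], [0.302, 0.226], [0.247, 0.364]]
((127.5, 213.5), (35.0, 37.0), 90.0) sizes [np.float64(0.065), np.float64(0.062)] [0.444  0.3335] [[0.475, 0.367], [0.475, 0.302], [0.413, 0.3], [0.413, 0.364]]
((229.51947021484375, 185.91790771484375), (51.08250427246094, 122.85057830810547), 84.89783477783203) sizes [np.float64(0.22), np.float64(0.093)] [0.4945 0.1545] [[0.529, 0.269], [0.551, 0.05], [0.459, 0.042], [0.438, 0.258]]
spindle (198.98663520812988, 187.3174877166748) (34.80367660522461, 35.40403747558594) [0.4901 0.2082 0.068 ] diam 0.06110918439658151
drive (453.84782791137695, 147.38137817382812) (56.07963562011719, 58.86185073852539) [ 0.5535 -0.2289  0.12  ] diam 0.09709100185632047
[0.4909 0.2085 0.066 ]
[0.5024 0.099  0.066 ]
```

View pics/c1.png

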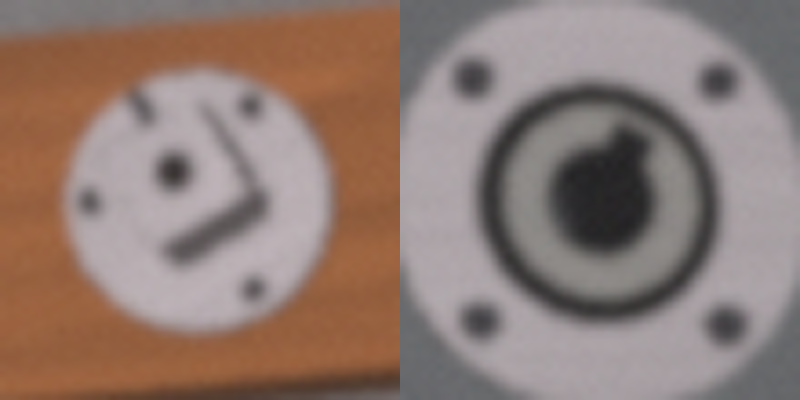

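The crop confirms the target. Left: bare-metal flange with a square boss, and the rib as a radial bar at crop (140,105), up-left of the flange centre (198,200). Right: hollow shaft with its keyway notch at crop (628,135), bore centre (602,200). The block measures 220×93 mm, so it is the right one. I move above the spindle for a wrist close-up.

```bash
cat >> h.py <<'E'
def go(p,yaw):  # shift (cm) in tool axes and twist (rad) that bring tool y to world yaw (mod 180) and TCP to p
    s=env.sense(); R=np.array(s['orientation']); d=R.T@(np.array(p)-s['position'])*100
    y=np.degrees(np.arctan2(R[1,1],R[0,1])); t=(yaw-y+90)%180-90
    print('t',s['time_s'],'pos',s['position'].round(4),'yaw_y',y.round(2),'F',s['force'].round(1),'w',round(s['gripper_width'],4),'gf',round(s['grasp_force'],1),'q6',s['joint_positions'][5].round(1))
    print(' shift cm',d.round(2),'twist',np.radians(-t).round(3))
E
python3 - <<'E'
from h import *
f=lambda a:np.degrees(np.arctan2(a[1],a[0]))
c=lambda u,v,x0,y0:(x0+(u+.5)*55/400-.5,y0+(v+.5)*55/400-.5)
C=ray('top0',*c(198,200,172,160),.068);R=ray('top0',*c(140,105,172,160),.069)
print('key yaw',f(R-C),np.linalg.norm(R-C))
H=ray('top0',*c(602,200,427,120),.124);N=ray('top0',*c(628,135,427,120),.124)
print('hub',H.round(4),'keyway',f(N-H),np.linalg.norm(N-H))
E
python3 -m creep '{"translation":[[-4.2,-3.5,0],[-4.2,-3.5,0],[-4.2,-3.5,0],[-4.2,-3.5,0],[-4.2,-3.5,0],[-4.2,-3.5,0],[-4.2,-3.5,0],[-4.2,-3.5,0],[-4.2,-3.5,0],[-4.2,-3.5,0],[0,0,0]],"twist":[-0.08,-0.08,-0.08,-0.08,-0.08,-0.08,-0.08,-0.08,-0.08,-0.08,0]}' 8.8 10
python3 -c "
from h import *
go([.490,.208,.26],121)"
```

```text
key yaw 31.816679263243795 0.027170231553336303
hub [ 0.554  -0.3231  0.124 ] keyway -24.25598953743409 0.01712840552465046
time_s: 1.52
position: [0.6167, 0.3534, 0.2562]
orientation: [[-0.858, -0.513, -0.0], [-0.513, 0.858, -0.001], [0.001, -0.001, -1.0]]
force: [-0.8, 0.3, -0.1]
gripper_width: 0.088
grasp_force: 0.0
t 1.525 pos [0.6167 0.3534 0.2562] yaw_y 120.86 F [-0.8  0.3 -0.1] w 0.088 gf 0.0 q6 -93.0
 shift cm [18.33 -5.98 -0.36] twist -0.002
```

```bash
python3 -m creep '{"translation":[[4.6,-1.5,0],[4.6,-1.5,0],[4.6,-1.5,0],[4.5,-1.5,0],[0,0,0],[0,0,0]],"twist":[0,0,0,0,0,0]}'
python3 - <<'E'
from h import *
shot('wrist','w1'); go([.490,.208,.26],121)
print(proj('w1',[.490,.208,.068]),load('w1')[1].round(3))
H=ray('top0',427+202.5*55/400-.5,120+200.5*55/400-.5,.124);N=ray('top0',427+228.5*55/400-.5,120+135.5*55/400-.5,.124)
print(H,np.degrees(np.arctan2(*(N-H)[1::-1])))
E
```

```text
time_s: 2.28
position: [0.4876, 0.2102, 0.2581]
orientation: [[-0.857, -0.516, 0.001], [-0.516, 0.857, 0.001], [-0.001, 0.0, -1.0]]
force: [0.6, 0.2, 1.4]
gripper_width: 0.088
grasp_force: 0.0
t 2.325 pos [0.4881 0.2104 0.2581] yaw_y 121.09 F [-0.2  0.2 -0.5] w 0.0884 gf 0.0 q6 -100.5
 shift cm [-0.04 -0.31 -0.19] twist 0.002
[279.08168374 195.16257196] [[-0.516 -0.814 -0.267  0.419]
 [ 0.857 -0.49  -0.16   0.168]
 [-0.    -0.311  0.95   0.385]
 [ 0.     0.     0.     1.   ]]
[ 0.55305114 -0.22812511  0.124     ] -23.546102533247247
```

View pics/w1.png

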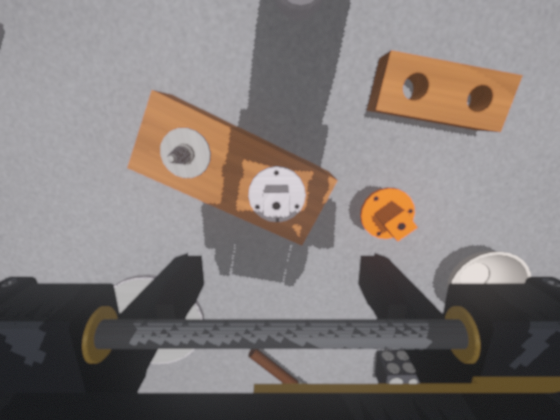

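The wrist view shows the flange at (277,194) with its boss faces square to the image. The rib is at (277,219), three screw holes are at (276,172), (257,206) and (297,206), and the taper is at (185,153). I now fit the centre and yaw.

Run:
```python
from h import *
im=load('w1')[2]; g=cv2.cvtColor(im,cv2.COLOR_BGR2GRAY); hs=cv2.cvtColor(im,cv2.COLOR_BGR2HSV)
x0,y0=240,158
w=((hs[...,1]<60)&(g>120)).astype(np.uint8)[y0:232,x0:314]
c=cv2.convexHull(max(cv2.findContours(w,0,2)[0],key=cv2.contourArea)); e=cv2.fitEllipse(c)
u,v=e[0][0]+x0,e[0][1]+y0; P=ray('w1',u,v,.068); print((u,v),e[1],P.round(4), 2*np.linalg.norm(ray('w1',u+e[1][0]/2,v,.068)-P))
def dark(u,v,r=5):
    p=np.clip(110-g[v-r:v+r+1,u-r:u+r+1].astype(float),0,None); yy,xx=np.mgrid[v-r:v+r+1,u-r:u+r+1]
    return (p*xx).sum()/p.sum(),(p*yy).sum()/p.sum()
h=[dark(*q) for q in ((276,172),(257,206),(297,206))]; Q=[ray('w1',*q,.068) for q in h]; print(h)
m=np.mean(Q,0); d=Q[1]-Q[2]; print('holes centre',m.round(4),'spacing',[np.linalg.norm(Q[i]-Q[i-1]).round(4) for i in range(3)],'y yaw',np.degrees(np.arctan2(d[1],d[0])))
d=m-Q[0]; print('key yaw',np.degrees(np.arctan2(d[1],d[0])))
t=dark(277,205,4); print('boss top hole',t,ray('w1',*t,.116).round(4))
go([P[0],P[1],.092],121)
```

```text
(276.5194549560547, 193.5139274597168) (55.11711502075195, 57.120941162109375) [0.4898 0.2045 0.068 ] 0.062016160662674465
[(np.float64(275.9888888888889), np.float64(172.4777777777778)), (np.float64(256.90425531914894), np.float64(206.5744680851064)), (np.float64(296.7313432835821), np.float64(206.47761194029852))]
holes centre [0.4918 0.2057 0.068 ] spacing [np.float64(0.0455), np.float64(0.0449), np.float64(0.0455)] y yaw -58.78789907393526
key yaw 32.150527289284646
boss top hole (np.float64(275.89880304678996), np.float64(205.44396082698586)) [0.4896 0.2045 0.116 ]
t 2.325 pos [0.4881 0.2104 0.2581] yaw_y 121.09 F [-0.2  0.2 -0.5] w 0.0884 gf 0.0 q6 -100.5
 shift cm [ 0.17 -0.6  16.61] twist 0.002
```

```bash
python3 -m creep '{"translation":[[0.15,-0.55,4],[0,0,5],[0,0,4],[0,0,2],[0,0,1],[0,0,0.5],[0,0,0],[0,0,0]],"twist":[0,0,0,0,0,0,0,0]}'
python3 -c "
from h import *
go([.490,.205,.093],121.2)"
```

```text
time_s: 3.32
position: [0.4903, 0.2044, 0.0938]
orientation: [[-0.857, -0.516, 0.002], [-0.516, 0.857, 0.001], [-0.002, -0.0, -1.0]]
force: [0.2, 0.2, 0.2]
gripper_width: 0.088
grasp_force: 0.0
t 3.325 pos [0.4903 0.2044 0.0938] yaw_y 121.07 F [0.2 0.2 0.2] w 0.088 gf 0.0 q6 -101.1
 shift cm [-0.    0.07  0.08] twist -0.002
```

```bash
python3 -m creep '{"translation":[[0,0,0],[0,0,0],[0,0,0],[0,0,0],[0,0,0],[0,0,0],[0,0,0],[0,0,0],[0,0,0],[0,0,0]],"twist":[0,0,0,0,0,0,0,0,0,0]}' 2.0 45
python3 -c "
from h import *
go([.490,.205,.093],121.2)"
```

```text
time_s: 4.58
position: [0.4894, 0.2041, 0.0926]
orientation: [[-0.857, -0.516, -0.0], [-0.516, 0.857, 0.0], [0.0, 0.0, -1.0]]
force: [0.2, 1.4, -0.4]
gripper_width: 0.0259
grasp_force: 45.0
t 4.575 pos [0.4894 0.2041 0.0926] yaw_y 121.06 F [ 0.2  1.4 -0.4] w 0.0259 gf 45.0 q6 -101.1
 shift cm [-0.1   0.04 -0.04] twist -0.002
```

Gripped at 25.9 mm, as expected for the boss. Next I lift it out.

```bash
python3 -m creep '{"translation":[[0,0,-0.5],[0,0,-1.5],[0,0,-3],[0,0,-4],[0,0,-4],[0,0,-4],[0,0,-3],[0,0,0],[0,0,0]],"twist":[0,0,0,0,0,0,0,0,0]}'
python3 -c "
from h import *
go([.553,-.128,.29],66.5)"
```

```text
time_s: 5.7
position: [0.4888, 0.2037, 0.2917]
orientation: [[-0.857, -0.516, -0.001], [-0.516, 0.857, -0.001], [0.001, 0.0, -1.0]]
force: [0.3, 0.5, -3.7]
gripper_width: 0.0257
grasp_force: 45.0
t 5.7 pos [0.4888 0.2037 0.2917] yaw_y 121.06 F [ 0.3  0.5 -3.7] w 0.0257 gf 45.0 q6 -101.1
 shift cm [ 11.62 -31.73   0.18] twist 0.952
```

```bash
python3 -m creep '{"translation":[[1.45,-3.97,0],[1.45,-3.97,0],[1.45,-3.97,0],[1.45,-3.97,0],[1.45,-3.97,0],[1.45,-3.97,0],[1.45,-3.97,0],[1.45,-3.97,0],[0,0,0]],"twist":[0,0,0,0,0,0,0,0,0]}'
python3 -m creep '{"translation":[[0,0,0],[0,0,0],[0,0,0],[0,0,0],[0,0,0],[0,0,0],[0,0,0],[0,0,0],[0,0,0]],"twist":[0.16,0.16,0.16,0.16,0.16,0.15,0,0,0]}'
python3 - <<'E'
from h import *
shot('wrist','w2'); shot('top','top2'); go([.553,-.128,.29],66.5)
print(proj('w2',[.553,-.228,.124]))
s=env.sense();p=np.array(s['position']); print(proj('w2',p-[0,0,.0246]))
im=load('w2')[2]
E
```

```text
time_s: 6.82
position: [0.553, -0.1302, 0.2898]
orientation: [[-0.858, -0.513, -0.004], [-0.513, 0.858, 0.0], [0.004, 0.003, -1.0]]
force: [-0.3, 0.3, -3.4]
gripper_width: 0.0256
grasp_force: 45.0
time_s: 7.95
position: [0.5538, -0.1276, 0.2923]
orientation: [[-0.919, 0.395, -0.001], [0.395, 0.919, 0.0], [0.001, -0.0, -1.0]]
force: [-0.9, -0.3, -3.3]
gripper_width: 0.0254
grasp_force: 45.0
t 8.05 pos [ 0.554  -0.1278  0.2926] yaw_y 66.68 F [ 0.5 -0.2 -3.4] w 0.0256 gf 45.0 q6 -82.2
 shift cm [ 0.08 -0.06  0.26] twist 0.003
[197.03011951 233.21500424]
[281.64218384 263.74026127]
```

View pics/w2.png

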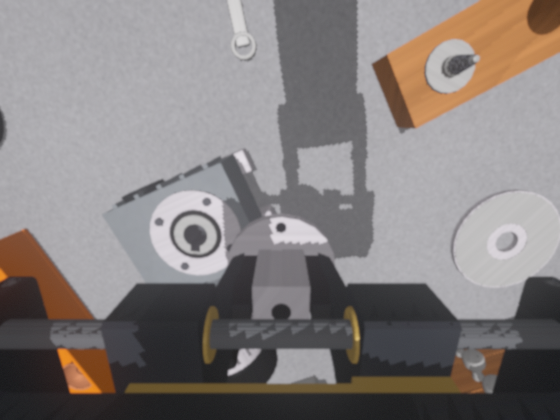

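The wrist view shows the hub at (195,233) with the keyway notch pointing down-image, towards the key side. The gripped spindle's flange arc is visible around (281,227). I fit ring, notch and flange arc.

Run:
```python
from h import *
im=load('w2')[2]
a=cv2.resize(im[200:268,162:230],(600,600),interpolation=cv2.INTER_CUBIC)
cv2.imwrite('pics/c2.png',a)
g=cv2.cvtColor(im,cv2.COLOR_BGR2GRAY).astype(np.float32)
K,W,_=load('w2')
# radial edge profiles about predicted mouth centre, on the face plane
H=np.array([.553,-.228,.124])
for it in range(4):
    pts=[];bp=[];N=[]
    for th in np.arange(0,360,3):
        r=np.arange(.008,.032,.00025); t=np.radians(th)
        q=np.array([proj('w2',H+[x*np.cos(t),x*np.sin(t),0]) for x in r]).astype(np.float32)
        s=cv2.remap(g,q[:,0:1],q[:,1:2],cv2.INTER_CUBIC)[:,0]; d=np.gradient(cv2.GaussianBlur(s[:,None],(1,9),0)[:,0])
        o=(r>.0195)&(r<.026); b=(r>.009)&(r<.0165)
        i=np.where(o)[0][np.argmin(d[o])]; j=np.where(b)[0][np.argmax(d[b])]
        pts.append([r[i]*np.cos(t),r[i]*np.sin(t)]); 
        bp.append([r[j],th]); N.append([th,s[np.abs(r-.0163).argmin()]])
    pts=np.array(pts,np.float32); e=cv2.fitEllipse((pts*1e5).astype(np.float32))
    H=H+[e[0][0]/1e5,e[0][1]/1e5,0]
print('mouth',H.round(4),'ring diam',np.array(e[1])/1e5)
N=np.array(N); w=np.clip(np.median(N[:,1])-N[:,1]-15,0,None); k=((N[:,0]+180)%360-180); sel=np.abs(k+23)<30
print('keyway yaw',(w*k)[sel].sum()/w[sel].sum(), [(int(x),int(y)) for x,y in zip(k,N[:,1]) if abs(x+23)<35])
bp=np.array(bp);kk=(bp[:,1]+180)%360-180;s=np.abs(kk+23)>40
B=np.c_[bp[s,0]*np.cos(np.radians(bp[s,1])),bp[s,0]*np.sin(np.radians(bp[s,1]))]
e=cv2.fitEllipse((B*1e5).astype(np.float32)); print('bore offset',np.array(e[0])/1e5,np.array(e[1])/1e5)
# hidden gripped spindle: opposite hole, at r=.0265 (holes' circle) opposite key, z of flange top
p=env.sense()['position'];zf=p[2]-.0246
q=g[220:235,274:290];yy,xx=np.mgrid[220:235,274:290];w=np.clip(90-q,0,None);u=((w*xx).sum()/w.sum(),(w*yy).sum()/w.sum())
h=ray('w2',*u,zf); R=np.array(env.sense()['orientation']); print('hole',u,'tool xy',(R.T@(h-p)).round(4))
```

```text
mouth [ 0.5537 -0.2311  0.124 ] ring diam [0.04709903 0.04732454]
keyway yaw -28.445901571554394 [(0, 192), (3, 192), (6, 191), (9, 191), (-57, 193), (-54, 190), (-51, 178), (-48, 161), (-45, 135), (-42, 104), (-39, 85), (-36, 82), (-33, 81), (-30, 82), (-27, 82), (-24, 81), (-21, 81), (-18, 84), (-15, 103), (-12, 133), (-9, 161), (-6, 181), (-3, 190)]
bore offset [ 2.49081421e-05 -8.94090271e-05] [0.02492329 0.02505736]
hole (np.float64(280.5652841781874), np.float64(227.1874039938556)) tool xy [ 0.0227 -0.0006  0.0246]
```

View pics/c2.png

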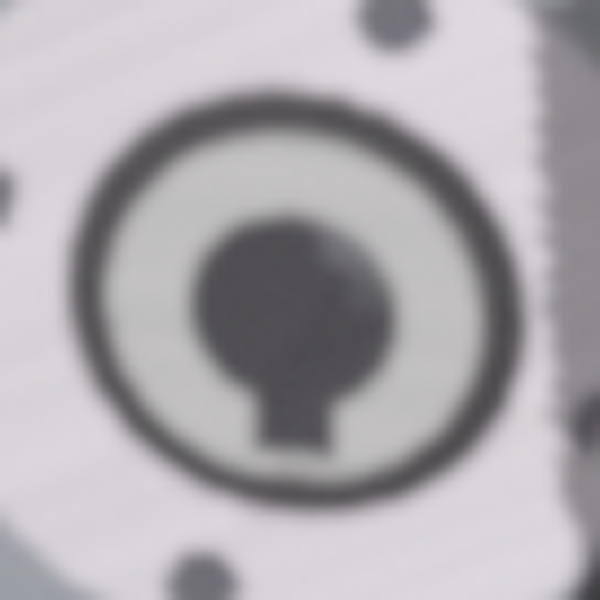

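Fits: bore centre ≈ (0.554, −0.231), ring Ø47 mm (46 expected), and keyway yaw ≈ −28.4°, clearly visible in the crop with the notch at (293,430). The spindle axis sits about 3.3 mm towards the key from the TCP. I align above the bore.

```bash
python3 -m creep '{"translation":[[0,0,0],[0,0,0]],"twist":[0.09,0]}' >/dev/null
python3 -c "
from h import *
go([.5511,-.2288,.215],61.6)"
```

```text
t 8.3 pos [ 0.554  -0.1279  0.2928] yaw_y 61.55 F [ 0.5 -0.2 -3.4] w 0.0256 gf 45.0 q6 -77.1
 shift cm [-4.55 -9.01  7.78] twist -0.001
```

```bash
python3 -m creep '{"translation":[[-1.5,-3,0],[-1.5,-3,0],[-1.55,-3,0],[0,0,2.5],[0,0,2.5],[0,0,1.8],[0,0,0.5],[0,0,0],[0,0,0],[0,0,0]],"twist":[0,0,0,0,0,0,0,0,0,0]}' >/dev/null
python3 - <<'E'
from h import *
go([.5511,-.2288,.205],61.6)
shot('scene','s3'); shot('top','t3')
s=load('s3')[2]; p=proj('s3',[.5537,-.231,.15]); print(p)
x,y=int(p[0]),int(p[1]); x0,y0=max(0,x-50),max(0,y-60)
cv2.imwrite('pics/c3.png',cv2.resize(s[y0:y0+100,x0:x0+130],(780,600),interpolation=cv2.INTER_CUBIC)); print(x0,y0)
E
```

```text
t 9.55 pos [ 0.5516 -0.2289  0.2209] yaw_y 61.49 F [ 0.2  0.3 -2.6] w 0.0256 gf 45.0 q6 -86.4
 shift cm [ 0.05 -0.02  1.59] twist -0.002
[ 80.07901587 251.20916993]
30 191
```

View pics/c3.png

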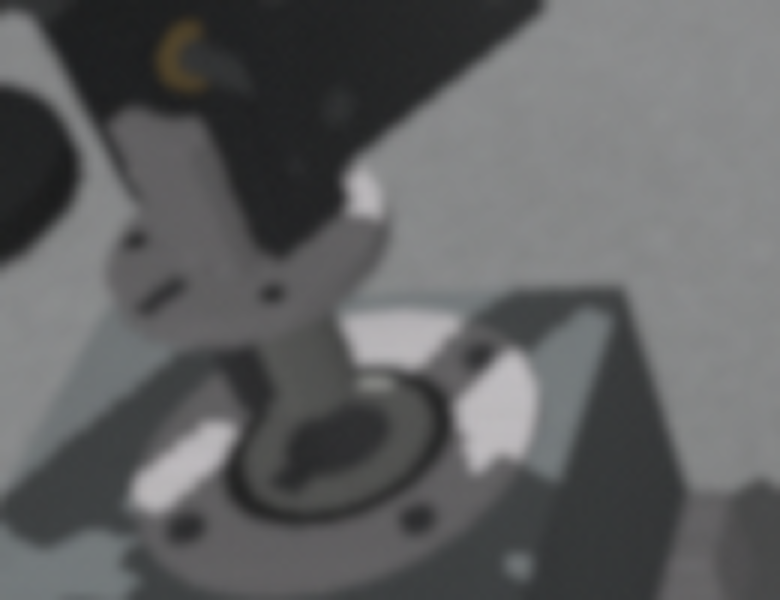

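The scene crop shows the shaft tip (≈(320,385)) hanging just above the bore (345,440). The key is on the left, over the notch (290,475). I descend gently, watching the force.

```bash
python3 -m creep '{"translation":[[-0.05,0,0.5],[0,0,0.5],[0,0,0.4],[0,0,0.2],[0,0,0.2],[0,0,0.2],[0,0,0],[0,0,0]],"twist":[0,0,0,0,0,0,0,0]}' >/dev/null
python3 -c "
from h import *
go([.5511,-.2288,.195],61.6); print(env.sense()['moment'].round(2))"
```

```text
t 10.65 pos [ 0.5515 -0.2289  0.1998] yaw_y 61.48 F [ 0.3  0.9 -2.2] w 0.0256 gf 45.0 q6 -86.4
 shift cm [ 0.05 -0.01  0.48] twist -0.002
[-0.06  0.01 -0.03]
```

```bash
python3 -m creep '{"translation":[[0,0,0.15],[0,0,0.15],[0,0,0.15],[0,0,0],[0,0,0]],"twist":[0,0,0,0,0]}' >/dev/null
python3 -c "
from h import *
go([.5511,-.2288,.195],61.6); print(env.sense()['moment'].round(2))"
python3 -m creep '{"translation":[[0,0,0.1],[0,0,0.1],[0,0,0.1],[0,0,0],[0,0,0]],"twist":[0,0,0,0,0]}' >/dev/null
python3 -c "
from h import *
go([.5511,-.2288,.192],61.6); print(env.sense()['moment'].round(2))"
```

```text
t 11.275 pos [ 0.5515 -0.2289  0.1952] yaw_y 61.48 F [-0.3 -0.3 -3.1] w 0.0259 gf 45.0 q6 -86.4
 shift cm [ 0.04 -0.01  0.02] twist -0.002
[-0.    0.    0.03]
t 11.9 pos [ 0.5515 -0.2289  0.1922] yaw_y 61.48 F [ 0.2 -0.1 -3.5] w 0.0255 gf 45.0 q6 -86.4
 shift cm [ 0.04 -0.01  0.02] twist -0.002
[-0.01 -0.03 -0.  ]
```

Tip is about 12 mm deep with no contact force, so I continue.

```bash
python3 -m creep '{"translation":[[0,0,0.1],[0,0,0.1],[0,0,0.1],[0,0,0.1],[0,0,0]],"twist":[0,0,0,0,0]}' >/dev/null
python3 -c "
from h import *
go([.5511,-.2288,.188],61.6); print(env.sense()['moment'].round(2))"
python3 -m creep '{"translation":[[0,0,0.1],[0,0,0.1],[0,0,0.1],[0,0,0.1],[0,0,0]],"twist":[0,0,0,0,0]}' >/dev/null
python3 -c "
from h import *
go([.5511,-.2288,.184],61.6); print(env.sense()['moment'].round(2))"
```

```text
t 12.525 pos [ 0.5514 -0.2289  0.1881] yaw_y 61.48 F [-0.1  0.9 -3.1] w 0.0261 gf 45.0 q6 -86.4
 shift cm [ 0.03 -0.01  0.01] twist -0.002
[-0.02  0.08 -0.03]
t 13.15 pos [ 0.5514 -0.2289  0.184 ] yaw_y 61.48 F [-0.8  0.2 -3.3] w 0.0254 gf 45.0 q6 -86.4
 shift cm [ 0.03 -0.01  0.  ] twist -0.002
[ 0.    0.04 -0.02]
```

The key is in the keyway, with the tip about 20 mm deep and no side load. I carry on down towards the spring pad.

```bash
python3 -m creep '{"translation":[[0,0,0.2],[0,0,0.2],[0,0,0.2],[0,0,0.2],[0,0,0.2],[0,0,0.2],[0,0,0.2],[0,0,0.2],[0,0,0],[0,0,0]],"twist":[0,0,0,0,0,0,0,0,0,0]}' >/dev/null
python3 -c "
from h import *
go([.5511,-.2288,.1636],61.6); print(env.sense()['moment'].round(2))"
python3 -m creep '{"translation":[[0,0,0.2],[0,0,0.2],[0,0,0.2],[0,0,0.1],[0,0,0],[0,0,0]],"twist":[0,0,0,0,0,0]}' >/dev/null
python3 -c "
from h import *
go([.5511,-.2288,.1566],61.6); print(env.sense()['moment'].round(2))"
```

```text
t 14.4 pos [ 0.5515 -0.2289  0.1683] yaw_y 61.48 F [-0.   0.9 -3. ] w 0.0255 gf 45.0 q6 -86.4
 shift cm [ 0.04 -0.01  0.47] twist -0.002
[-0.01  0.05 -0.04]
t 15.15 pos [ 0.5518 -0.229   0.1618] yaw_y 61.48 F [-0.6  0.6  3.7] w 0.0256 gf 45.0 q6 -86.4
 shift cm [ 0.07 -0.01  0.52] twist -0.002
[ 0.1   0.33 -0.04]
```

```bash
python3 -m creep '{"translation":[[0,0,0.1],[0,0,0.1],[0,0,0.1],[0,0,0.1],[0,0,0],[0,0,0]],"twist":[0,0,0,0,0,0]}' >/dev/null
python3 -c "
from h import *
go([.5511,-.2288,.1566],61.6); print(env.sense()['moment'].round(2))"
python3 -m creep '{"translation":[[0,0,0.1],[0,0,0.05],[0,0,0],[0,0,0]],"twist":[0,0,0,0]}' >/dev/null
python3 -c "
from h import *
go([.5511,-.2288,.1566],61.6); print(env.sense()['moment'].round(2))"
```

```text
t 15.9 pos [ 0.5518 -0.229   0.1578] yaw_y 61.48 F [-1.9  0.8  5.6] w 0.0258 gf 45.0 q6 -86.4
 shift cm [ 0.07 -0.01  0.12] twist -0.002
[ 0.15  0.36 -0.03]
t 16.4 pos [ 0.5518 -0.2291  0.1567] yaw_y 61.48 F [-2.   1.2  8.3] w 0.0258 gf 45.0 q6 -86.4
 shift cm [ 0.08 -0.01  0.01] twist -0.002
[ 0.15  0.51 -0.01]
```

```bash
for i in 1 2; do python3 -m creep '{"translation":[[0,0,0.05],[0,0,0],[0,0,0]],"twist":[0,0,0]}' >/dev/null
python3 -c "
from h import *
go([.5511,-.2288,.1566],61.6); print(env.sense()['moment'].round(2))"; done
```

```text
t 16.775 pos [ 0.5519 -0.2291  0.1567] yaw_y 61.48 F [-3.1  0.8  9.8] w 0.0254 gf 45.0 q6 -86.4
 shift cm [ 0.09 -0.01  0.01] twist -0.002
[0.28 0.64 0.02]
t 17.15 pos [ 0.5521 -0.2292  0.1566] yaw_y 61.48 F [-4.1  1.3 12.5] w 0.0258 gf 45.0 q6 -86.4
 shift cm [ 0.11 -0.01  0.  ] twist -0.002
[0.26 0.67 0.03]
```

The TCP has stopped at z = 0.1566, exactly the predicted home height, while the force still rises, so the shoulder is on the face. One look to confirm.

```bash
python3 -m creep '{"translation":[[0,0,0.05],[0,0,0],[0,0,0],[0,0,0]],"twist":[0,0,0,0]}' >/dev/null
python3 - <<'E'
from h import *
go([.5511,-.2288,.1566],61.6)
shot('scene','s4'); s=load('s4')[2]
cv2.imwrite('pics/c4.png',cv2.resize(s[191:291,30:160],(780,600),interpolation=cv2.INTER_CUBIC))
E
```

```text
t 17.65 pos [ 0.5523 -0.2293  0.1566] yaw_y 61.48 F [-4.5  1.9 12.7] w 0.026 gf 45.0 q6 -86.4
 shift cm [ 0.13 -0.01 -0.  ] twist -0.002
```

View pics/c4.png

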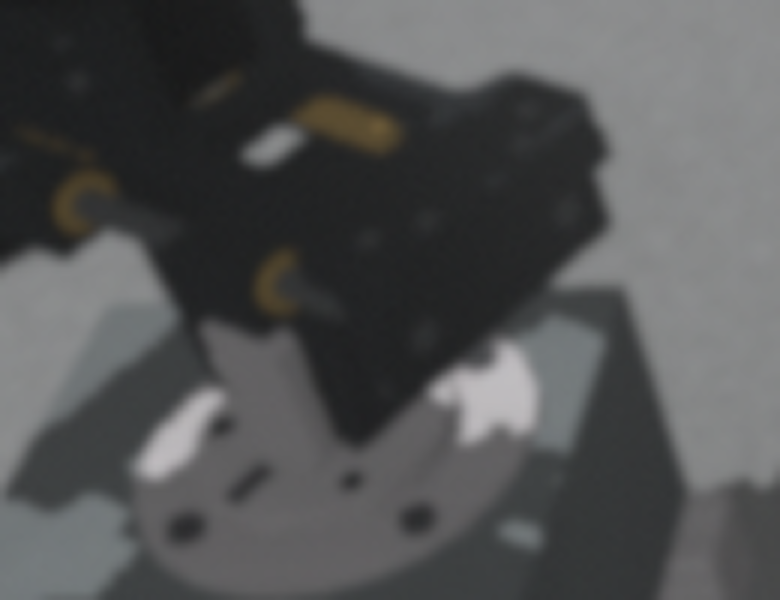

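The scene crop shows the flange down on the hub face, concentric with the cover ring, with the rib over the keyway and the fingers on the boss. I hand it in.

```bash
python3 -c "
from h import *
go([.5511,-.2288,.1566],61.6); print(env.sense()['orientation'].round(3).tolist()); print(env.hand_in())"
```

```text
t 17.7 pos [ 0.5523 -0.2293  0.1566] yaw_y 61.48 F [-4.3  1.4 13.4] w 0.0258 gf 45.0 q6 -86.4
 shift cm [ 0.13 -0.01  0.  ] twist -0.002
[[-0.879, 0.477, 0.002], [0.477, 0.879, -0.001], [-0.002, 0.0, -1.0]]
the job is handed in; nothing more can be done
None
```

I handed the job in at 17.7 s with the keyed spindle fully home in the hollow shaft, key in the keyway, still gripped at 45 N and pressed down with about 16 N; I never moved the tapered spindle, and no verdict came back.

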